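# Line up sample pots by size for weighing

## Robot

A 6-joint arm with a two-finger parallel gripper is mounted at the origin on the work surface. World frame = base frame: x ahead of the robot, y to its left, z up, the work surface at z = 0. Lengths are in m, angles in rad, forces in N, time in s.
With the tool pointing down it reaches from about 0.15 to 0.775 m from the base axis. Payload 6.1 kg.
Tool frame: the origin (TCP) lies at the very end of the fingers, on their centre line; the grasp point (between the pads) lies 19 mm behind it; z points along the fingers, y is the line along which they close (so a half turn about z gives the same grasp; the last joint's range is limited). The gripper opens to 85 mm and grips with 20 to 120 N. Pads are 22 mm wide; open, the fingers measure 114 mm over their backs; the gripper's body (76 mm by 85 mm) begins 54 mm behind the grasp point. The pads swing forward as they close: fully open they stand 13 mm farther back than shut.
Start: joints at [1.103, 0.126, -0.04, 1.405, 0, 1.571], TCP at [0.237, 0.469, 0.231] pointing down, gripper open.
Joint ranges: [-2.72, 2.72], [-0.95, 1.95], [-1.27, 1.35], [-1.78, 2.02], [-1.46, 1.47], [-3.14, 3.14]. Speed limits (rad/s): [2.39, 2.39, 3.01, 3.14, 3.14, 3.14].

## Interface

Orientations are given as [roll, pitch, yaw] about the fixed x, y, z axes, in that order (R = Rz(yaw) Ry(pitch) Rx(roll)).
In Python, from cell import bot gives the robot as it stands. The module is installed in compiled form; this text tells all that it offers.
- The arm moves only by the shell command python3 -m inch 'ROWS' [OPENING] [FORCE]. ROWS is JSON, a list of rows, each a list of 4 numbers: the shift along the tool's x, y, z in mm, then the turn about the tool's z in rad. A call has 1 to 10 rows; each row is the pose to reach, as a shift and turn from the pose commanded when the call began, along the tool's axes at that moment; what a row does not reach only later rows make up. A row lasts 1/12 s, in which the tool goes at most 41.7 mm and 7.16 degrees, less where a joint would pass 70% of its speed; a pose out of reach is approached as far as the arm can. A call with a gripper value outside its range is refused whole. OPENING is the opening in per cent of the stroke, from 0 (shut) to 100 (fully open), set as the call begins (- or left out, the last holds). The fingers move at their own pace and stop on an object; FORCE is the grip in N (left out, the last holds). Time passes only in rows, so rows that repeat a pose let the fingers close. It gives the time, the measured TCP pose, the force, the opening and the grip force at its end, in the units of the state.
- bot.get_state(): the state, without advancing time (a new reading comes with each control period).
- bot.grab_frame(name): name is "side" or "top" or "wrist"; returns the picture (420x560x3 uint8, blue, green, red); there is no depth.
- bot.camera_info(name): a dict with "mtx" (3x3 intrinsics, pixels), "rvec" (rotation vector, rad) and "tvec" (3), from world to camera coordinates, as OpenCV has them. Camera axes: x right, y down, z forward; pixel columns grow to the right and rows downward; lengths in m; the calibration is good to about 2 mm. A picture is of the moment at which its call begins: read the wrist's pose just before it. camera_info takes no time and is no camera call; for the wrist camera it gives the pose at the moment of the call.
- bot.finish_job(): hands the job in; it is judged then, once.
The state is a dict: "time": time; "q": joint angles; "qd": joint speeds; "tau": joint torques, N m; "eef_pos": TCP position; "ee_rot": TCP orientation; "contact_force": force on the tool from outside, world axes, zero at the start; "torque": the same for the moment, N m; "grip_width": opening from 0.0 (shut) to 1.0 (fully open); "grasp_force": force on a finger pad.
Only numpy, scipy, OpenCV 4.12 (cv2) and the standard library are available. Lean on these libraries where they do the work, as an engineer would, in place of code of your own. Each camera call takes 0.05 s, during which the arm holds its last target. There are 200 camera calls.

## Task

Stand the four aluminium sample pots upright on the board's four white marks, one centred on each mark, in order of size: the largest on the mark nearest the balance, then each next smaller one, the smallest on the mark farthest from the balance. Leave the glass beaker standing where it is.

Things in the scene. Friction and masses are not known exactly. Their poses are not given: they have to be found in the camera images.
- pot1: the largest of four loose closed aluminium sample pots with flat lids, alike but for size: a plain upright cylinder 56 mm in diameter and 72 mm high, about 240 g. It stands on the bench. Origin at the centre of its underside, z up along its axis; yaw means nothing
- pot2: the second largest of four loose closed aluminium sample pots with flat lids, alike but for size: a plain upright cylinder 46 mm in diameter and 58 mm high, about 150 g. It stands on the bench. Origin at the centre of its underside, z up along its axis; yaw means nothing
- pot3: the third largest of four loose closed aluminium sample pots with flat lids, alike but for size: a plain upright cylinder 36 mm in diameter and 44 mm high, about 90 g. It stands on the bench. Origin at the centre of its underside, z up along its axis; yaw means nothing
- pot4: the smallest of four loose closed aluminium sample pots with flat lids, alike but for size: a plain upright cylinder 26 mm in diameter and 30 mm high, about 40 g. It stands on the bench. Origin at the centre of its underside, z up along its axis; yaw means nothing
- mark1: one of four alike white marks, at the -y end (the robot's right): a fixed disc 60 mm across, 2 mm thick, on the fixed grey board (100 x 350 x 6 mm) beyond the pots. The marks are about 85 mm apart along the board, roughly along y (turned up to 0.25 rad). Origin at the centre of the disc's underside, 6 mm above the bench; its top, where a pot stands, is 8 mm above the bench
- mark2: one of four alike white marks, second from the -y end: a fixed disc 60 mm across, 2 mm thick, on the fixed grey board (100 x 350 x 6 mm) beyond the pots. The marks are about 85 mm apart along the board, roughly along y (turned up to 0.25 rad). Origin at the centre of the disc's underside, 6 mm above the bench; its top, where a pot stands, is 8 mm above the bench
- mark3: one of four alike white marks, third from the -y end: a fixed disc 60 mm across, 2 mm thick, on the fixed grey board (100 x 350 x 6 mm) beyond the pots. The marks are about 85 mm apart along the board, roughly along y (turned up to 0.25 rad). Origin at the centre of the disc's underside, 6 mm above the bench; its top, where a pot stands, is 8 mm above the bench
- mark4: one of four alike white marks, at the +y end (the robot's left): a fixed disc 60 mm across, 2 mm thick, on the fixed grey board (100 x 350 x 6 mm) beyond the pots. The marks are about 85 mm apart along the board, roughly along y (turned up to 0.25 rad). Origin at the centre of the disc's underside, 6 mm above the bench; its top, where a pot stands, is 8 mm above the bench
- balance_panel (a point): fixed laboratory balance: off-white body 300 mm (x) by 200 mm (y), about 92 mm high, with a square steel pan and, towards the robot, a black key panel. It stands beyond one end of the board, at +y or -y; a stack of white trays (about 65 mm high) stands beyond the other end. This point: on the middle of the black panel, 105 mm towards the robot from the balance's centre, 58 mm above the bench
- beaker: empty glass beaker standing loose in the middle among the pots, 50 mm in diameter, 70 mm high. To be left standing where it is. Origin at the centre of its underside, z up. (A pen and tweezers, up to 13 mm high, lie near the pots too.)
Not all that is in view belongs to the job. Leave any purple look-alike of the pot4 alone.

How it is judged:
At the end, for the whole second after the job is handed in: Each pot stands upright (within 0.1 rad) and at rest on its mark, its axis within 12 mm of the mark's centre: largest on the mark nearest the balance, sizes falling to the smallest on the mark farthest from it (angle between each of pot1, pot2, pot3, pot4's own z axis and vertical below 0.1 rad and linear speed of each of pot1, pot2, pot3, pot4 below 0.01 m/s and angular speed of each of pot1, pot2, pot3, pot4 below 0.1 rad/s and ((world y of balance_panel above 0 m and horizontal distance between pot1 and mark4 below 0.012 m and z of pot1 in the frame of mark4 between -0.001 and 0.006 m and horizontal distance between pot2 and mark3 below 0.012 m and z of pot2 in the frame of mark3 between -0.001 and 0.006 m and horizontal distance between pot3 and mark2 below 0.012 m and z of pot3 in the frame of mark2 between -0.001 and 0.006 m and horizontal distance between pot4 and mark1 below 0.012 m and z of pot4 in the frame of mark1 between -0.001 and 0.006 m) or (world y of balance_panel below 0 m and horizontal distance between pot1 and mark1 below 0.012 m and z of pot1 in the frame of mark1 between -0.001 and 0.006 m and horizontal distance between pot2 and mark2 below 0.012 m and z of pot2 in the frame of mark2 between -0.001 and 0.006 m and horizontal distance between pot3 and mark3 below 0.012 m and z of pot3 in the frame of mark3 between -0.001 and 0.006 m and horizontal distance between pot4 and mark4 below 0.012 m and z of pot4 in the frame of mark4 between -0.001 and 0.006 m))); the robot touches nothing.
It fails at once if the beaker is knocked over or pushed more than 30 mm from its place (distance of beaker from where it was at the start of the episode above 0.03 m or angle between beaker's own z axis and vertical above 0.4 rad).
It also fails if it takes over 96 s, if anything falls off the work surface, if the arm or the gripper's body presses on something with over 40 N, if the wrist force passes 120 N, or if a joint passes its speed limit or range.

## Working session

There is one attempt and no reset: what is moved stays moved. The work goes in short steps, Python scripts to look and compute and a shell command to move; the robot and the scene stay as the last step left them, time stands still between calls to the robot, and variables do not carry over. Pictures are saved under pics/ and viewed, at most 14 in all, crops included, and the job is handed in when it is done.

```bash
mkdir -p pics; cat > h.py <<'E'
import cv2,numpy as np
from cell import bot
def ray(n,u,v,z,ci=None):
    c=ci or bot.camera_info(n); K=np.array(c["mtx"]);R=cv2.Rodrigues(np.array(c["rvec"],float))[0];t=np.array(c["tvec"],float).ravel()
    d=R.T@np.linalg.solve(K,[u,v,1.]);o=-R.T@t
    return o+d*(z-o[2])/d[2]
def proj(n,p,ci=None):
    c=ci or bot.camera_info(n)
    return cv2.projectPoints(np.array(p,float).reshape(-1,1,3),np.array(c["rvec"],float),np.array(c["tvec"],float),np.array(c["mtx"],float),None)[0].reshape(-1,2)
E
python3 - <<'E'
from h import *
for n in("top","side"):
    cv2.imwrite(f"pics/{n}0.png",bot.grab_frame(n)); print(n,[ray(n,u,v,0).round(3) for u,v in((280,210),(0,419),(559,419))])
print(bot.get_state())
E
```

```text
top [array([ 0.56 , -0.016,  0.   ]), array([-0.018,  0.725,  0.   ]), array([ 0.003, -0.78 ,  0.   ])]
side [array([ 0.613, -0.098,  0.   ]), array([ 0.834,  0.805, -0.   ]), array([-0.163,  0.428,  0.   ])]
{'time': 0.1, 'q': array([ 1.10304624e+00,  1.26349812e-01, -4.05201887e-02,  1.40543085e+00,
        2.63572477e-05,  1.57081100e+00]), 'qd': array([-0.00044537, -0.00186185,  0.00231675, -0.00023475,  0.00031453,
       -0.00020615]), 'tau': array([ 8.00463349e-04, -4.36904383e+01,  3.53605092e+01,  1.36686969e-02,
        1.97150562e-04, -2.92577269e-06]), 'eef_pos': array([0.23653065, 0.46826622, 0.23058452]), 'ee_rot': array([-3.14008813e+00, -2.63351388e-05,  2.67382785e+00]), 'contact_force': array([ 0.50899807, -0.22853747,  0.60461431]), 'torque': array([ 0.00349684, -0.02062175,  0.02976893]), 'grasp_force': 0.0, 'grip_width': 0.9988542183697091}
```

View pics/top0.png

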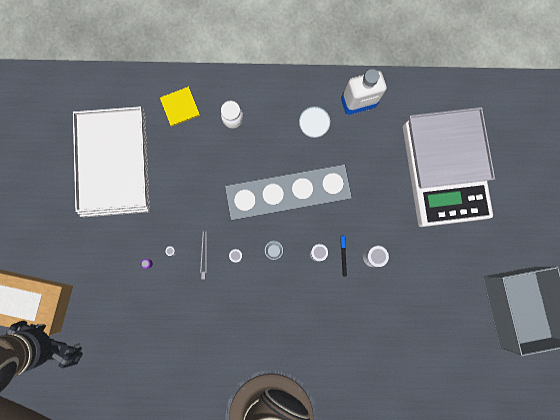

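View pics/side0.png

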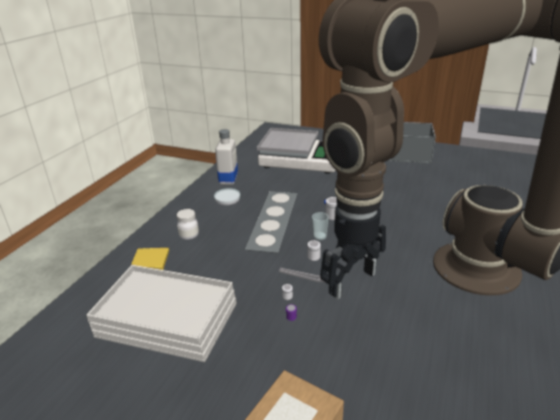

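Top view: pot1 lid (377,257), pen (344,255), pot2 (319,253), beaker (274,250), pot3 (236,256), tweezers (203,255), pot4 (170,251), purple decoy (146,264). The marks are at (333,184), (302,188), (273,194) and (245,200). The balance is at right (-y), so pot1 goes to mark1 at (333,184).
Possible confusions: pot2, pot3 and beaker (274,250) are similar round shapes, and pot4 resembles the purple one. I choose by lid size and colour, then check in a crop.

```bash
python3 - <<'E'
from h import *
im=cv2.imread("pics/top0.png")
cv2.imwrite("pics/crop0.png",cv2.resize(im[160:280,130:400],None,fx=2.9,fy=2.9,interpolation=cv2.INTER_CUBIC))
hsv=cv2.cvtColor(im,cv2.COLOR_BGR2HSV)
m=((hsv[...,2]>165)&(hsv[...,1]<50)).astype(np.uint8)
H={'pot1':(377,257,.072),'pot2':(319,253,.058),'pot3':(236,256,.044),'pot4':(170,251,.03),'m1':(333,184,.008),'m2':(302,188,.008),'m3':(273,194,.008),'m4':(245,200,.008),'beaker':(274,250,.035)}
n,l,s,c=cv2.connectedComponentsWithStats(m)
for k,(u,v,z) in H.items():
    w=l[v-12:v+13,u-12:u+13];i=np.bincount(w[w>0]).argmax() if (w>0).any() else 0
    x,y,ww,hh,a=s[i]; px=ray('top',x,y+hh/2-.5,z);py=ray('top',x+ww-1+1,y+hh/2-.5,z)
    print(k,c[i].round(1),ww,hh,a,ray('top',*c[i],z).round(4),'diam',np.linalg.norm(px-py).round(3))
E
```

```text
pot1 [377.3 256.4] 25 21 371 [ 0.4309 -0.276   0.072 ] diam 0.067
pot2 [319.1 252.2] 17 17 234 [ 0.4399 -0.1224  0.058 ] diam 0.046
pot3 [235.  255.1] 13 14 141 [0.4286 0.1042 0.044 ] diam 0.035
pot4 [169.4 250.6] 10 10 72 [0.4384 0.2857 0.03  ] diam 0.027
m1 [297.2 191.1] 125 54 2194 [ 0.6136 -0.0643  0.008 ] diam 0.356
m2 [297.2 191.1] 125 54 2194 [ 0.6136 -0.0643  0.008 ] diam 0.356
m3 [297.2 191.1] 125 54 2194 [ 0.6136 -0.0643  0.008 ] diam 0.356
m4 [244.4 199.6] 22 22 375 [0.5866 0.0853 0.008 ] diam 0.062
beaker [273.5 250.4] 12 13 120 [ 0.4434 -0.      0.035 ] diam 0.033
```

View pics/crop0.png

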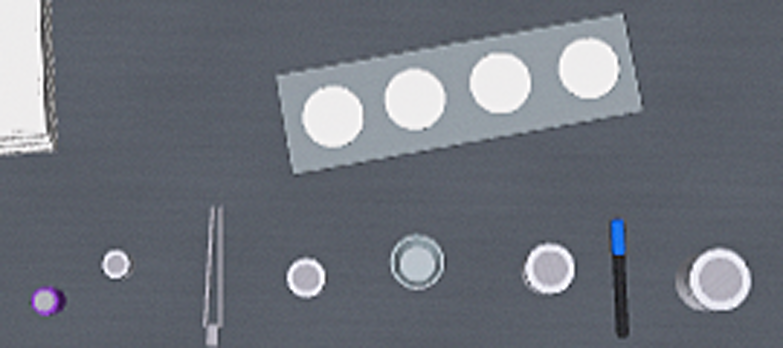

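The crop shows four grey-lidded pots with white rims, by size at crop (720,280), (549,268), (306,278) and (115,264). The beaker is glass at (417,262) and the purple decoy at (47,301). Now refine the marks and pot1's lid.

```bash
python3 - <<'E'
from h import *
im=cv2.imread("pics/top0.png");g=im.min(2)
n,l,s,c=cv2.connectedComponentsWithStats((g>205).astype(np.uint8))
for u,v,z in((333,184,.008),(302,188,.008),(273,194,.008),(245,200,.008)):
    i=l[v,u]; print(s[i],ray('top',*c[i],z).round(4))
for u,v,z in((378,257,.072),(319,253,.058),(236,256,.044),(170,251,.03)):
    w=(g[v-14:v+15,u-14:u+15]>205).astype(np.uint8)
    p=np.vstack(cv2.findContours(w,0,1)[0]);(cx,cy),r=cv2.minEnclosingCircle(p)
    cc=np.array([cx+u-14,cy+v-14]);q=ray('top',*cc,z);e=ray('top',cc[0]+2*r+1,cc[1],z);print(cc.round(1),q.round(4),'d',np.linalg.norm(e-q).round(3))
E
```

```text
[323 173  20  21 333] [ 0.6383 -0.1651  0.008 ]
[292 179  21  20 336] [ 0.622  -0.0781  0.008 ]
[263 184  20  21 336] [0.6045 0.0056 0.008 ]
[234 190  21  21 341] [0.5859 0.0852 0.008 ]
[377.8 256.2] [ 0.4314 -0.2774  0.072 ] d 0.057
[319.1 252.4] [ 0.4392 -0.1226  0.058 ] d 0.047
[235.2 255.4] [0.428  0.1039 0.044 ] d 0.037
[169.5 250.8] [0.4379 0.2855 0.03  ] d 0.027
```

```bash
python3 -m inch '[[-26,-7,0,0.1],[-53,-14,0,0.21],[-80,-22,0,0.32],[-108,-30,0,0.43],[-137,-38,0,0.55],[-167,-46,0,0.67],[-197,-54,0,0.79],[-224,-62,0,0.91],[-247,-68,0,1.02],[-262,-73,0,1.103]]' 60 30; python3 -m inch '[[0,0,0,0],[0,0,0,0]]'
python3 - <<'E'
from h import *
ci=bot.camera_info("wrist");im=bot.grab_frame("wrist");cv2.imwrite("pics/w1.png",im)
s=bot.get_state();print(s['eef_pos'],s['ee_rot'],proj("wrist",[[.438,.2855,.03],[.428,.104,.044],s['eef_pos']],ci))
E
```

```text
time: 0.93
eef_pos: [0.439, 0.2836, 0.2308]
ee_rot: [-3.141, 0.001, 1.564]
contact_force: [-0.5, 1.1, 0.4]
grip_width: 0.6
grasp_force: 0.0
time: 1.1
eef_pos: [0.4379, 0.2847, 0.2308]
ee_rot: [-3.141, 0.0, 1.57]
contact_force: [0.2, -0.1, -0.3]
grip_width: 0.604
grasp_force: 0.0
[0.43740357 0.28519025 0.23091852] [-3.14062570e+00  1.75043449e-04  1.57168304e+00] [[282.3212313  186.3459038 ]
 [274.98760298 323.40185172]
 [279.55889333 269.18936297]]
```

View pics/w1.png

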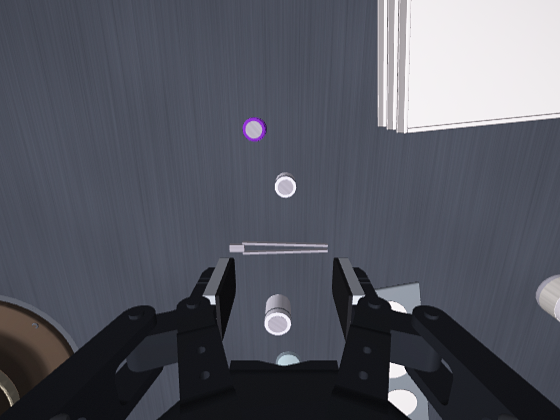

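The wrist view shows pot4 at (285,186), purple at (254,129), tweezers at (285,248) and pot3 at (278,323). That agrees with my estimates within about 3 px (x +2..4 mm). Descend on pot4.

```bash
python3 -m inch '[[0,2,20,0],[0,2,50,0],[0,2,85,0],[0,2,120,0],[0,2,152,0],[0,2,180,0],[0,2,202,0],[0,2,216,0],[0,2,224,0],[0,2,224,0]]'; python3 -m inch '[[0,0,0,0],[0,0,0,0],[0,0,0,0],[0,0,0,0],[0,0,0,0],[0,0,0,0],[0,0,0,0],[0,0,0,0]]' 0 30;
```

```text
time: 1.98
eef_pos: [0.4379, 0.2853, 0.0056]
ee_rot: [-3.139, 0.002, 1.573]
contact_force: [0.1, -0.2, 0.1]
grip_width: 0.601
grasp_force: 0.0
time: 2.65
eef_pos: [0.4405, 0.2861, 0.0087]
ee_rot: [3.14, -0.002, 1.571]
contact_force: [-1.9, -0.1, 5.9]
grip_width: 0.294
grasp_force: 29.9
```

```bash
python3 -m inch '[[0,0,-8,0],[0,0,-25,0],[0,0,-50,0],[0,0,-78,0],[0,0,-102,0],[0,0,-116,0],[0,0,-120,0]]'; python3 -m inch '[[-8,6,0,0],[-27,20,0,0],[-54,39,0,0],[-83,60,0,0],[-112,81,0,0],[-140,101,0,0],[-165,119,0,0],[-184,133,0,0],[-196,142,0,0],[-201,146,0,0]]';python3 -m inch '[[0,0,0,0],[0,0,0,0]]'
python3 - <<'E'
from h import *
ci=bot.camera_info("wrist");im=bot.grab_frame("wrist");cv2.imwrite("pics/w2.png",im);cv2.imwrite("pics/t2.png",bot.grab_frame("top"))
s=bot.get_state();print(s['eef_pos'],s['grip_width'],proj("wrist",[[.5859,.0852,.008],[.6045,.0056,.008],[.622,-.0781,.008]],ci))
g=im.min(2);n,l,st,c=cv2.connectedComponentsWithStats((g>205).astype(np.uint8))
for i in range(1,n):
    if st[i][4]>300: print(st[i],c[i].round(1),ray("wrist",*c[i],.008,ci).round(4))
E
```

```text
time: 3.23
eef_pos: [0.4409, 0.2859, 0.1307]
ee_rot: [3.138, -0.002, 1.571]
contact_force: [-1.1, 0.0, -0.6]
grip_width: 0.296
grasp_force: 29.5
time: 4.07
eef_pos: [0.586, 0.0819, 0.1256]
ee_rot: [-3.139, 0.001, 1.568]
contact_force: [-0.4, -0.4, -0.2]
grip_width: 0.289
grasp_force: 29.6
time: 4.23
eef_pos: [0.585, 0.0846, 0.1266]
ee_rot: [-3.14, -0.0, 1.571]
contact_force: [-0.3, 0.0, -0.2]
grip_width: 0.294
grasp_force: 29.6
[0.58488699 0.08529573 0.12714905] 0.2925349038966232 [[282.84814084 206.30268131]
 [301.59010896 282.91354696]
 [316.36157772 351.06702285]]
[ 63 175  45  43 644] [ 85.7 195.7] [0.4072 0.0953 0.008 ]
[ 255  175   64   63 3151] [286.5 206.3] [0.5892 0.0852 0.008 ]
[258 270  52  46 844] [283.5 291.4] [ 0.5865 -0.0041  0.008 ]
[292 330  27  33 664] [305.9 347.4] [ 0.6106 -0.0732  0.008 ]
[ 478  349   57   41 1264] [511.2 365.1] [ 0.837  -0.0969  0.008 ]
```

View pics/w2.png

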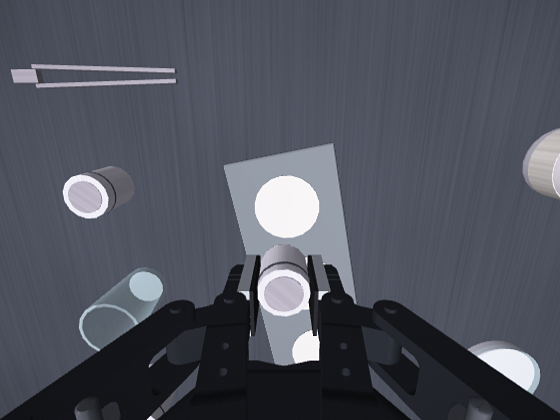

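Mark4 at (286,206) reads 3 mm further in x than from the top view, the same offset as at the grasp. So x targets get +3 mm.

```bash
python3 -m inch '[[0,4,10,0],[0,4,28,0],[0,4,50,0],[0,4,70,0],[0,4,86,0],[0,4,98,0],[0,4,105,0],[0,4,108,0],[0,4,109,0],[0,4,109,0]]'; python3 -m inch '[[0,0,0,0],[0,0,0.5,0],[0,0,1,0],[0,0,1,0]]'
```

```text
time: 5.17
eef_pos: [0.5901, 0.0845, 0.0188]
ee_rot: [3.141, -0.0, 1.571]
contact_force: [0.2, -0.3, 0.0]
grip_width: 0.29
grasp_force: 29.6
time: 5.5
eef_pos: [0.5899, 0.0843, 0.0177]
ee_rot: [3.141, -0.0, 1.571]
contact_force: [-0.3, 0.8, -0.8]
grip_width: 0.291
grasp_force: 29.6
```

```bash
python3 -m inch '[[0,0,0.5,0],[0,0,1,0],[0,0,1,0]]';python3 -m inch '[[0,0,0,0],[0,0,0,0],[0,0,0,0],[0,0,0,0],[0,0,0,0]]' 60; python3 -m inch '[[0,0,-10,0],[0,0,-30,0],[0,0,-55,0],[0,0,-80,0],[0,0,-100,0],[0,0,-115,0],[0,0,-122,0],[0,0,-122,0],[0,0,-122,0]]'
python3 - <<'E'
from h import *
ci=bot.camera_info("wrist");im=bot.grab_frame("wrist");cv2.imwrite("pics/w3.png",im);cv2.imwrite("pics/t3.png",bot.grab_frame("top"))
s=bot.get_state();print(s['eef_pos'],s['grip_width'],proj("wrist",[[.589,.0852,.038],[.431,.104,.044]],ci))
E
```

```text
time: 5.75
eef_pos: [0.5898, 0.0843, 0.0168]
ee_rot: [3.141, -0.0, 1.571]
contact_force: [-0.8, -0.4, 2.7]
grip_width: 0.29
grasp_force: 29.9
time: 6.17
eef_pos: [0.5896, 0.0843, 0.0161]
ee_rot: [-3.141, 0.0, 1.571]
contact_force: [0.0, -0.4, 0.1]
grip_width: 0.599
grasp_force: 0.0
time: 6.92
eef_pos: [0.5897, 0.0843, 0.1383]
ee_rot: [3.141, -0.0, 1.571]
contact_force: [-0.6, -0.7, -0.3]
grip_width: 0.603
grasp_force: 0.0
[0.58896415 0.08419303 0.13700533] 0.6006770222395987 [[280.70181647 211.99449308]
 [ 87.38682168 192.40998362]]
```

View pics/w3.png

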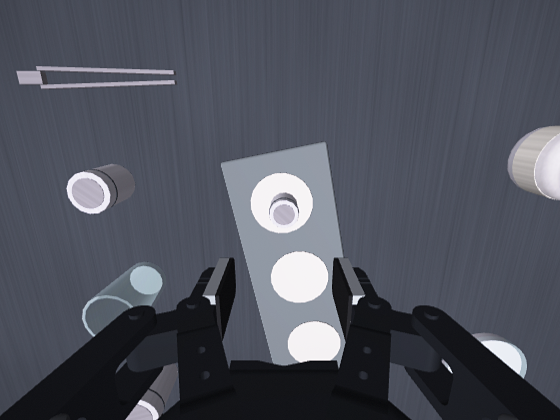

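pot4 stands centred on its mark (lid 284,211, mark 282,203). Next is pot3, seen at (89,192).

```bash
python3 -m inch '[[1,-6,0,0],[3,-22,0,0],[6,-45,0,0],[9,-70,0,0],[12,-95,0,0],[15,-118,0,0],[18,-138,0,0],[19,-150,0,0],[20,-156,0,0],[20,-157,0,0]]' 70; python3 -m inch '[[0,0,0,0],[0,0,10,0],[0,0,30,0],[0,0,55,0],[0,0,80,0],[0,0,102,0],[0,0,117,0],[0,0,125,0],[0,0,127,0],[0,0,127,0]]';python3 -m inch '[[0,0,0,0],[0,0,0,0],[0,0,0,0],[0,0,0,0],[0,0,0,0],[0,0,0,0],[0,0,0,0],[0,0,0,0]]' 0 30
```

```text
time: 7.85
eef_pos: [0.4318, 0.1044, 0.1382]
ee_rot: [-3.141, 0.0, 1.571]
contact_force: [0.3, 0.3, 0.3]
grip_width: 0.701
grasp_force: 0.0
time: 8.68
eef_pos: [0.4327, 0.1041, 0.0107]
ee_rot: [-3.14, 0.0, 1.571]
contact_force: [0.4, 0.2, 0.6]
grip_width: 0.7
grasp_force: 0.0
time: 9.35
eef_pos: [0.4337, 0.1045, 0.0124]
ee_rot: [3.139, -0.0, 1.571]
contact_force: [0.3, -0.1, 6.3]
grip_width: 0.412
grasp_force: 30.4
```

```bash
python3 -m inch '[[0,0,-8,0],[0,0,-25,0],[0,0,-50,0],[0,0,-76,0],[0,0,-97,0],[0,0,-107,0],[0,0,-110,0]]'; python3 -m inch '[[-4,7,0,0],[-14,24,0,0],[-27,47,0,0],[-41,72,0,0],[-55,97,0,0],[-69,121,0,0],[-81,143,0,0],[-91,160,0,0],[-97,170,0,0],[-99,174,0,0]]';python3 -m inch '[[0,0,0,0],[0,0,0,0],[0,0,0,0]]'
cat > look.py <<'E'
import sys
from h import *
ci=bot.camera_info("wrist");im=bot.grab_frame("wrist");cv2.imwrite(f"pics/{sys.argv[1]}.png",im);cv2.imwrite(f"pics/{sys.argv[1]}t.png",bot.grab_frame("top"))
s=bot.get_state();print(s['eef_pos'],s['grip_width'])
n,l,st,c=cv2.connectedComponentsWithStats((im.min(2)>205).astype(np.uint8))
for i in range(1,n):
    if st[i][4]>500: print(st[i],c[i].round(1),ray("wrist",*c[i],.008,ci).round(4))
E
python3 look.py w4
```

```text
time: 9.93
eef_pos: [0.4336, 0.1046, 0.1233]
ee_rot: [3.139, -0.001, 1.571]
contact_force: [0.3, 0.1, -0.7]
grip_width: 0.412
grasp_force: 30.1
time: 10.77
eef_pos: [0.6072, 0.0041, 0.119]
ee_rot: [-3.139, 0.0, 1.569]
contact_force: [-0.7, -0.3, -1.0]
grip_width: 0.412
grasp_force: 30.2
time: 11.02
eef_pos: [0.6057, 0.0058, 0.1211]
ee_rot: [-3.141, -0.0, 1.571]
contact_force: [0.5, 0.9, -0.9]
grip_width: 0.415
grasp_force: 30.2
[0.60594169 0.00588249 0.12159277] 0.41384192300391753
[ 226   78   72   76 3592] [261.3 115.3] [0.5891 0.0856 0.008 ]
[ 252  178   65   59 3074] [283.9 207.4] [0.6076 0.007  0.008 ]
[ 245  271   79   69 1762] [283.2 302.3] [ 0.6069 -0.0919  0.008 ]
[ 452  286   86   71 4361] [496.1 319.8] [ 0.8239 -0.1124  0.008 ]
[288 340  42  24 747] [309.7 351.1] [ 0.635  -0.1519  0.008 ]
```

View pics/w4.png

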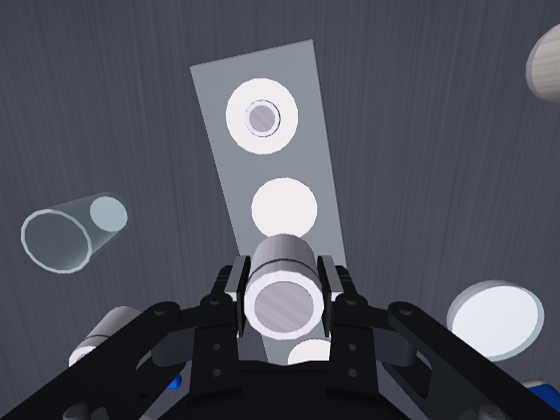

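Mark3 is at (284,207) → x 0.6076, and pot4 sits centred on its mark. Lower pot3.

```bash
python3 -m inch '[[0,2,8,0],[0,2,25,0],[0,2,46,0],[0,2,65,0],[0,2,80,0],[0,2,91,0],[0,2,97,0],[0,2,99,0],[0,2,99,0],[0,2,99,0]]'; python3 -m inch '[[0,0,0.5,0],[0,0,1,0],[0,0,1.5,0],[0,0,2,0],[0,0,2,0]]'
```

```text
time: 11.95
eef_pos: [0.6093, 0.0053, 0.0232]
ee_rot: [3.14, 0.0, 1.571]
contact_force: [0.5, -0.0, -0.5]
grip_width: 0.412
grasp_force: 30.2
time: 12.37
eef_pos: [0.6088, 0.0053, 0.0205]
ee_rot: [3.141, 0.0, 1.571]
contact_force: [0.3, -0.1, -0.8]
grip_width: 0.413
grasp_force: 30.3
```

```bash
python3 -m inch '[[0,0,0.5,0],[0,0,1,0],[0,0,1,0]]';python3 -m inch '[[0,0,0,0],[0,0,0,0],[0,0,0,0],[0,0,0,0],[0,0,0,0]]' 75; python3 -m inch '[[0,0,-10,0],[0,0,-30,0],[0,0,-55,0],[0,0,-80,0],[0,0,-105,0],[0,0,-125,0],[0,0,-138,0],[0,0,-143,0],[0,0,-143,0]]'
python3 -m inch '[[-5,-7,0,0],[-17,-22,0,0],[-34,-45,0,0],[-54,-70,0,0],[-75,-97,0,0],[-94,-122,0,0],[-110,-143,0,0],[-122,-158,0,0],[-127,-165,0,0],[-128,-166,0,0]]'; python3 -m inch '[[0,0,0,0],[0,0,0,0],[0,0,0,0]]'; python3 look.py w5
```

```text
time: 12.62
eef_pos: [0.6088, 0.0053, 0.0204]
ee_rot: [3.141, 0.0, 1.571]
contact_force: [-2.2, 0.6, 6.3]
grip_width: 0.416
grasp_force: 30.9
time: 13.03
eef_pos: [0.6086, 0.0053, 0.0191]
ee_rot: [-3.141, 0.0, 1.571]
contact_force: [0.2, -0.3, -0.1]
grip_width: 0.749
grasp_force: 0.0
time: 13.78
eef_pos: [0.6095, 0.0053, 0.1643]
ee_rot: [3.138, -0.0, 1.571]
contact_force: [0.1, -0.1, 0.2]
grip_width: 0.749
grasp_force: 0.0
time: 14.62
eef_pos: [0.4407, -0.1233, 0.1615]
ee_rot: [-3.14, -0.0, 1.569]
contact_force: [0.3, 0.5, 0.5]
grip_width: 0.751
grasp_force: 0.0
time: 14.87
eef_pos: [0.4434, -0.1222, 0.162]
ee_rot: [-3.141, -0.0, 1.572]
contact_force: [0.2, -0.8, 0.9]
grip_width: 0.752
grasp_force: 0.0
[ 0.44330326 -0.12220684  0.16203368] 0.747732857333663
[ 431   24   58   73 1837] [453.5  60.9] [0.5981 0.0045 0.008 ]
[477  25  48  52 802] [499.6  50.1] [0.6376 0.0132 0.008 ]
[ 436  124   61   61 2894] [466.1 154. ] [ 0.6249 -0.0782  0.008 ]
[255 188  52  49 926] [280.5 211.5] [ 0.4419 -0.1377  0.008 ]
[ 438  211   57   51 2237] [465.9 236. ] [ 0.6409 -0.1652  0.008 ]
```

View pics/w5.png

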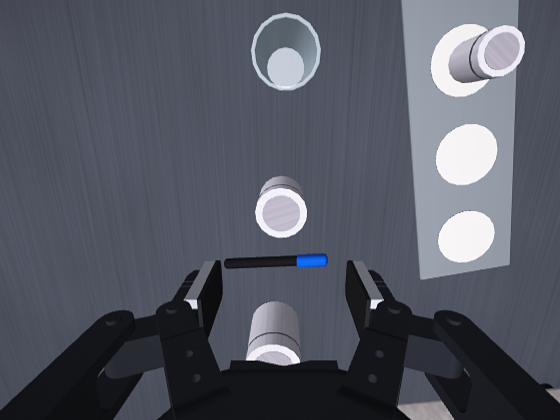

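pot2's lid is at (281,211), the pen at (275,262) and pot1 below. Mark2 is at (466,154) and mark1 at (466,236); both agree with the top view +3 mm. Grasp pot2.

```bash
python3 -m inch '[[0,0,10,0],[0,0,30,0],[0,0,55,0],[0,0,80,0],[0,0,103,0],[0,0,122,0],[0,0,136,0],[0,0,143,0],[0,0,145,0],[0,0,145,0]]';python3 -m inch '[[0,0,0,0],[0,0,0,0],[0,0,0,0],[0,0,0,0],[0,0,0,0],[0,0,0,0],[0,0,0,0],[0,0,0,0]]' 0 35
```

```text
time: 15.8
eef_pos: [0.4425, -0.1225, 0.0169]
ee_rot: [-3.141, -0.0, 1.571]
contact_force: [-0.2, 0.5, -0.2]
grip_width: 0.751
grasp_force: 0.0
time: 16.47
eef_pos: [0.4435, -0.1229, 0.0183]
ee_rot: [3.14, 0.0, 1.571]
contact_force: [0.1, 0.5, 6.1]
grip_width: 0.532
grasp_force: 36.3
```

```bash
python3 -m inch '[[0,0,-8,0],[0,0,-25,0],[0,0,-50,0],[0,0,-76,0],[0,0,-97,0],[0,0,-107,0],[0,0,-110,0]]'; python3 -m inch '[[2,7,0,0],[6,25,0,0],[12,49,0,0],[18,75,0,0],[25,101,0,0],[31,126,0,0],[37,149,0,0],[41,167,0,0],[44,177,0,0],[45,181,0,0]]';python3 -m inch '[[0,0,0,0],[0,0,0,0],[0,0,0,0],[0,0,0,0]]'; python3 look.py w6
```

```text
time: 17.05
eef_pos: [0.4435, -0.123, 0.1292]
ee_rot: [3.139, 0.001, 1.571]
contact_force: [-0.1, 0.2, -1.5]
grip_width: 0.532
grasp_force: 36.2
time: 17.88
eef_pos: [0.6243, -0.0769, 0.1248]
ee_rot: [-3.139, -0.0, 1.572]
contact_force: [-0.7, -0.4, -2.5]
grip_width: 0.532
grasp_force: 36.4
time: 18.22
eef_pos: [0.6228, -0.078, 0.1276]
ee_rot: [-3.142, 0.0, 1.57]
contact_force: [0.3, -0.1, -1.1]
grip_width: 0.529
grasp_force: 36.4
[ 0.62311876 -0.07802107  0.12777129] 0.5286743630086814
[ 198    0   78   45 2125] [236.8  21.3] [0.5889 0.0703 0.008 ]
[ 228   74   71   74 2833] [262.5 110.2] [0.6071 0.0058 0.008 ]
[ 253  176   64   52 2562] [284.2 201.9] [ 0.6252 -0.0736  0.008 ]
[ 446  200   91   82 5740] [490.9 240.8] [ 0.8224 -0.1122  0.008 ]
[ 229  269  109   93 3378] [282.9 311.7] [ 0.6237 -0.1915  0.008 ]
```

```bash
python3 -m inch '[[0,2,8,0],[0,2,25,0],[0,2,46,0],[0,2,65,0],[0,2,80,0],[0,2,91,0],[0,2,97,0],[0,2,99,0],[0,2,99,0],[0,2,99,0]]'; python3 -m inch '[[0,0,0.5,0],[0,0,1,0],[0,0,1.5,0],[0,0,2,0],[0,0,2.5,0],[0,0,3,0],[0,0,3,0]]'
```

```text
time: 19.15
eef_pos: [0.6263, -0.0778, 0.0291]
ee_rot: [3.14, 0.0, 1.571]
contact_force: [0.2, 0.5, -2.0]
grip_width: 0.527
grasp_force: 36.4
time: 19.73
eef_pos: [0.6258, -0.0777, 0.0263]
ee_rot: [3.141, 0.0, 1.571]
contact_force: [-2.5, 0.1, 5.2]
grip_width: 0.532
grasp_force: 36.9
```

```bash
python3 -m inch '[[0,0,0,0],[0,0,0,0],[0,0,0,0],[0,0,0,0],[0,0,0,0]]' 85; python3 -m inch '[[0,0,-10,0],[0,0,-30,0],[0,0,-55,0],[0,0,-80,0],[0,0,-105,0],[0,0,-125,0],[0,0,-138,0],[0,0,-143,0],[0,0,-143,0]]'
python3 -m inch '[[-8,-8,0,0],[-27,-26,0,0],[-54,-52,0,0],[-82,-78,0,0],[-110,-105,0,0],[-136,-130,0,0],[-160,-153,0,0],[-180,-172,0,0],[-194,-185,0,0],[-199,-190,0,0]]'; python3 -m inch '[[0,0,0,0],[0,0,0,0],[0,0,0,0]]'; python3 look.py w7
```

```text
time: 20.15
eef_pos: [0.6256, -0.0777, 0.0251]
ee_rot: [-3.141, 0.0, 1.571]
contact_force: [-0.4, -0.9, 0.6]
grip_width: 0.851
grasp_force: 0.0
time: 20.9
eef_pos: [0.6264, -0.0778, 0.1703]
ee_rot: [3.138, 0.0, 1.571]
contact_force: [-0.0, -1.0, -0.7]
grip_width: 0.847
grasp_force: 0.0
time: 21.73
eef_pos: [0.4324, -0.2781, 0.1669]
ee_rot: [-3.139, -0.001, 1.568]
contact_force: [0.1, 0.2, -0.2]
grip_width: 0.851
grasp_force: 0.0
time: 21.98
eef_pos: [0.4359, -0.2761, 0.1678]
ee_rot: [-3.141, -0.001, 1.572]
contact_force: [0.1, -0.2, -0.6]
grip_width: 0.849
grasp_force: 0.0
[ 0.43623878 -0.27594687  0.16797071] 0.8506944287656891
[ 469   47   65   69 3446] [500.9  81. ] [ 0.6409 -0.1654  0.008 ]
[ 248  186   65   61 1516] [279.7 214.8] [ 0.4335 -0.297   0.008 ]
[458 303 102  17 751] [514.8 311.6] [ 0.7136 -0.4184  0.008 ]
```

View pics/w7.png

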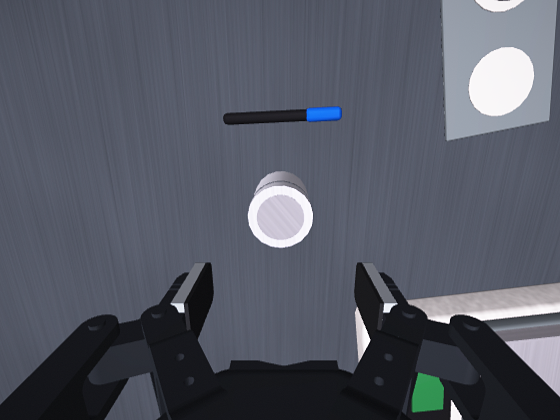

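pot1's lid is at (280,216), centred between the fingers, with the pen well clear. Grasp.

```bash
python3 -m inch '[[-1,-1,10,0],[-1,-1,30,0],[-1,-1,55,0],[-1,-1,80,0],[-1,-1,103,0],[-1,-1,122,0],[-1,-1,135,0],[-1,-1,141,0],[-1,-1,143,0],[-1,-1,143,0]]';python3 -m inch '[[0,0,0,0],[0,0,0,0],[0,0,0,0],[0,0,0,0],[0,0,0,0],[0,0,0,0],[0,0,0,0],[0,0,0,0]]' 0 45
```

```text
time: 22.92
eef_pos: [0.4347, -0.2773, 0.0249]
ee_rot: [-3.141, -0.0, 1.571]
contact_force: [0.7, 0.1, 0.5]
grip_width: 0.851
grasp_force: 0.0
time: 23.58
eef_pos: [0.4354, -0.2782, 0.0264]
ee_rot: [3.14, 0.001, 1.571]
contact_force: [-0.5, 0.5, 5.4]
grip_width: 0.645
grasp_force: 48.4
```

```bash
python3 -m inch '[[0,0,-8,0],[0,0,-25,0],[0,0,-50,0],[0,0,-76,0],[0,0,-97,0],[0,0,-107,0],[0,0,-110,0]]'; python3 -m inch '[[5,8,0,0],[16,28,0,0],[31,55,0,0],[47,84,0,0],[63,113,0,0],[78,141,0,0],[92,167,0,0],[103,187,0,0],[110,200,0,0],[113,204,0,0]]';python3 -m inch '[[0,0,0,0],[0,0,0,0],[0,0,0,0],[0,0,0,0]]'; python3 look.py w8
```

```text
time: 24.17
eef_pos: [0.4354, -0.2782, 0.1372]
ee_rot: [3.139, 0.002, 1.571]
contact_force: [0.5, 0.6, -3.7]
grip_width: 0.643
grasp_force: 48.4
time: 25.0
eef_pos: [0.64, -0.1624, 0.132]
ee_rot: [-3.138, -0.002, 1.573]
contact_force: [-0.1, -0.3, -2.8]
grip_width: 0.649
grasp_force: 48.7
time: 25.33
eef_pos: [0.6377, -0.1653, 0.1352]
ee_rot: [-3.141, 0.0, 1.57]
contact_force: [-0.2, 0.2, -2.6]
grip_width: 0.646
grasp_force: 48.7
[ 0.63802335 -0.16532767  0.13561559] 0.6404598225489613
[ 206    0   74   36 1378] [241.3  18. ] [ 0.6063 -0.0126  0.008 ]
[ 233   67   69   76 1888] [266.4 106.3] [ 0.6249 -0.0781  0.008 ]
[ 441   97   98   97 7300] [489.2 144.9] [ 0.822  -0.1107  0.008 ]
[ 255  174   62   44 1875] [285.9 195. ] [ 0.6416 -0.1563  0.008 ]
[ 214  265  140   95 4444] [283.1 304.9] [ 0.6388 -0.2759  0.008 ]
```

Target TCP z is 0.0264 + 0.008 = 0.0344.

```bash
python3 -m inch '[[0,2,8,0],[0,2,25,0],[0,2,46,0],[0,2,65,0],[0,2,80,0],[0,2,91,0],[0,2,97,0],[0,2,99,0],[0,2,99,0],[0,2,99,0]]'; python3 -m inch '[[0,0,0.5,0],[0,0,1,0],[0,0,1.5,0],[0,0,2,0],[0,0,2.5,0],[0,0,3,0],[0,0,3,0]]'
```

```text
time: 26.27
eef_pos: [0.6413, -0.1649, 0.0372]
ee_rot: [3.14, 0.0, 1.571]
contact_force: [-0.0, 0.0, -2.8]
grip_width: 0.648
grasp_force: 48.7
time: 26.85
eef_pos: [0.6409, -0.1647, 0.0345]
ee_rot: [3.141, 0.0, 1.571]
contact_force: [-2.2, 0.4, 4.1]
grip_width: 0.645
grasp_force: 49.2
```

Contact made. Release, lift, and back off to check.

```bash
python3 -m inch '[[0,0,0,0],[0,0,0,0],[0,0,0,0],[0,0,0,0],[0,0,0,0]]' 90; python3 -m inch '[[0,0,-10,0],[0,0,-30,0],[0,0,-55,0],[0,0,-80,0],[0,0,-105,0],[0,0,-130,0],[0,0,-150,0],[0,0,-165,0],[0,0,-170,0]]'
python3 -m inch '[[0,-15,0,0],[0,-45,0,0],[0,-80,0,0],[0,-120,0,0],[0,-160,0,0],[0,-200,0,0],[0,-235,0,0],[0,-265,0,0],[0,-285,0,0],[0,-290,0,0]]'; python3 -m inch '[[0,0,0,0],[0,0,0,0],[0,0,0,0]]'; python3 - <<'E'
from h import *
im=bot.grab_frame("top")
for k,(p,h) in {'p1':((.638,-.1651),.072),'p2':((.622,-.0781),.058),'p3':((.6045,.0056),.044),'p4':((.5859,.0852),.03)}.items():
    print(k,proj("top",[[*p,.008+h]]).round(1))
cv2.imwrite("pics/end.png",cv2.resize(im[150:290,130:400],None,fx=2.9,fy=2.9,interpolation=cv2.INTER_CUBIC))
E
```

```text
time: 27.27
eef_pos: [0.6407, -0.1648, 0.0332]
ee_rot: [-3.142, -0.0, 1.571]
contact_force: [0.7, -0.2, -0.4]
grip_width: 0.897
grasp_force: 0.0
time: 28.02
eef_pos: [0.6416, -0.1649, 0.2073]
ee_rot: [3.137, 0.001, 1.571]
contact_force: [-0.2, 0.2, -0.1]
grip_width: 0.894
grasp_force: 0.0
time: 28.85
eef_pos: [0.3476, -0.1642, 0.2034]
ee_rot: [-3.141, 0.0, 1.569]
contact_force: [-1.0, -0.1, -0.1]
grip_width: 0.902
grasp_force: 0.0
time: 29.1
eef_pos: [0.3517, -0.1649, 0.2032]
ee_rot: [3.141, -0.0, 1.571]
contact_force: [-0.5, -0.2, -0.9]
grip_width: 0.902
grasp_force: 0.0
p1 [[336.  178.4]]
p2 [[303.4 184.6]]
p3 [[272.5 191.3]]
p4 [[243.7 198.2]]
```

View pics/end.png

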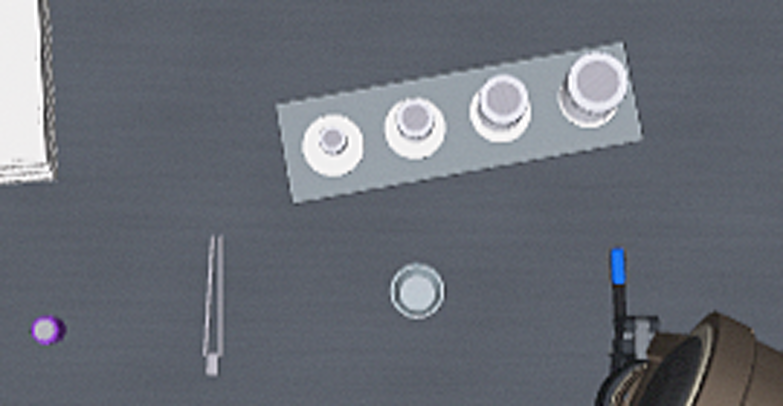

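The picture shows the lids at crop (597,83), (503,101), (415,119) and (333,139), all within about 1 px (under 3 mm) of where centred pots should appear. The beaker at (417,291) has not moved.

```bash
python3 -c "
from cell import bot
print(bot.finish_job())"
```

```text
the job is handed in; nothing more can be done
None
```

The four pots stand centred on their marks, each within about 3 mm in the last top picture, largest nearest the balance and smallest farthest; the beaker was not moved, and the job was handed in at about 29 s (no verdict was returned).

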